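# Tip a carton down for labelling

## Task

Of the three cartons standing on the labelling plate, tip over the tallest one by pushing it away from the robot, so that it lies on its broad side on the plate, and then push it along the plate until its leading end is flush against the steel stop bar. Only push it, never pick it up; leave the other two cartons standing where they are and everything else on the bench in place. Finish with the robot clear of everything.

Things in the scene. Friction and masses are not known exactly. Their poses are not given: they have to be found in the camera images.
- tall_carton: the tallest of three cardboard cartons standing side by side, in any order, on the labelling plate's near edge: 46 mm deep (own x), 90 wide (own y), 160 tall (own z), 0.15 to 0.31 kg, loose. Origin: centre of the end it stands on. Own x points to the stop bar (within 0.15 rad), own z up; once tipped over, own x points down and own z to the bar
- tall_top (a point): on the tall carton: centre of its upper end, 160 mm along own z from the origin. Once tipped over, it lies 20 to 60 mm short of the stop bar
- tall_pivot (a point): on the tall carton: middle of the far lower edge (own x +23 mm, z 0), the edge about which it tips over; must stay down on the plate
- plate: labelling plate, fixed to the bench: grey board with its top 8 mm above the bench and a steel stop bar 20 mm thick, 30 mm high along its far edge. Origin on the bench surface; own x points away from the robot, square to the bar. Board: x -150 to +140, y -250 to +250 mm; near face of the bar at x +115 mm. The three cartons stand near x -115, about 160 mm apart
- stop (a point): middle of the stop bar's near face, at the level of the plate's top (8 mm above the bench)
- middle_carton: bystander: closed cardboard carton 60 mm deep x 84 mm wide x 115 mm tall, loose, standing on the plate; origin at the centre of its underside. Stays standing where it is.
- short_carton: bystander: closed cardboard carton 54 mm deep x 76 mm wide x 80 mm tall, loose, standing on the plate; origin at the centre of its underside. Stays standing where it is.
- tape_roll: bystander: roll of clear packing tape lying flat, 104 mm across, 48 mm high; origin at the centre of its underside; on the bench to the left of the plate
- spray: bystander: white plastic bottle, 60 mm across, 150 mm tall, standing on the bench to the left of the plate; origin at the centre of its underside
- mug: bystander: white mug, 80 mm across with a handle, 90 mm tall, on the bench to the right of the plate; origin at the centre of its underside
- stapler: bystander: black and dark steel stapler, 140 mm long (own x), 34 mm wide, 45 mm high, on the bench to the right of the plate; origin at the centre of its underside
- glue_stick: bystander: white glue stick, 28 mm across, 100 mm tall, standing on the bench to the left of the plate; origin at the centre of its underside
Not all that is in view belongs to the job. Leave any purple or yellow look-alike of the tall_carton alone.

How it is judged:
By the outcome, as a careful person would: the job done as asked, in the order asked, and still so for the second after the job is handed in, with the robot touching nothing.
It also fails if it takes over 45 s, if anything falls off the work surface, if the arm or the gripper's body presses on something with over 40 N, if the wrist force passes 120 N, or if a joint passes its speed limit or range.

## Robot

A 7-joint arm with a two-finger parallel gripper is mounted at the origin on the work surface. World frame = base frame: x ahead of the robot, y to its left, z up, the work surface at z = 0. Lengths are in mm, angles in rad, forces in N, time in s.
With the tool pointing down it reaches from about 400 to 875 mm from the base axis. Payload 4.4 kg.
Tool frame: the origin (TCP) lies where the fingers leave the gripper's body, on its centre line; the fingertips stand 73 mm ahead of it and the grasp point (between the pads) lies 54 mm ahead of it; z points along the fingers, y is the line along which they close (so a half turn about z gives the same grasp; the last joint's range is limited). The gripper opens to 85 mm and grips with 20 to 120 N. Pads are 22 mm wide; open, the fingers measure 114 mm over their backs; the gripper's body (76 mm by 85 mm) begins 54 mm behind the grasp point. The pads swing forward as they close: fully open they stand 13 mm farther back than shut.
Start: joints at [-1.243, 0.628, 0.038, 1.517, -0.027, 0.996, -0.02], TCP at [249.385, 600.27, 303.913] pointing down, gripper open.
Joint ranges: [-3.06, 3.06], [-0.37, 2.12], [-1.25, 1.32], [0.18, 2.47], [-1.1, 4.24], [0.23, 1.98], [-2.94, 2.94]. Speed limits (rad/s): [2.57, 2.57, 3.14, 3.14, 3.14, 3.14, 3.14].

## Interface

Orientations are given as [roll, pitch, yaw] about the fixed x, y, z axes, in that order (R = Rz(yaw) Ry(pitch) Rx(roll)).
In Python, from cell import ctrl gives the robot as it stands.
- The arm moves only by the tool send_rows, never from a script. Its argument "rows" is a list that holds one entry, the list of rows, each a list of 6 numbers: the shift along the tool's x, y, z in cm, then the turn, a rotation vector about the tool's x, y, z in rad. In form: [[[tx, ty, tz, wx, wy, wz], ...]]. A call has 1 to 10 rows; each row is the pose to reach, as a shift and turn from the pose commanded when the call began, along the tool's axes at that moment; what a row does not reach only later rows make up. A row lasts 1/10 s, in which the tool goes at most 50 mm and 8.59 degrees, less where a joint would pass 70% of its speed; a pose out of reach is approached as far as the arm can. A call with a gripper value outside its range is refused whole. "grip" is the closure in counts, from 0 (fully open) to 255 (shut), set as the call begins (left out, the last holds). The fingers move at their own pace and stop on an object; the grip force is fixed at half the most. Time passes only in rows, so rows that repeat a pose let the fingers close. It gives the time, the measured TCP pose, the force, the opening and the grip force at its end, in the units of the state.
- ctrl.read_state(): the state, without advancing time (a new reading comes with each control period).
- ctrl.get_image(name): name is "side" or "top" or "wrist"; returns a dict with "pixels" (420x560x3 uint8, red, green, blue), "fx", "fy", "cx", "cy" (pixels), "extrinsics" (4x4, takes a point from camera to world coordinates); the wrist camera has in their place "mount" (4x4, takes a point from camera to tool coordinates, whose origin is the TCP and whose axes are the flange's). Camera axes: x right, y up, looking along -z (the intrinsics and any distortion apply to the point x, -y, -z); pixel columns grow to the right and rows downward; lengths in mm; the calibration is good to about 2 mm. A picture is of the moment at which its call begins: read the wrist's pose just before it. There is no depth.
- ctrl.finish_job(): hands the job in; it is judged then, once.
The state is a dict: "clock": time; "qpos": joint angles; "qd": joint speeds; "tau": joint torques, N m; "eef_pos": TCP position; "tool_rot": TCP orientation; "force": force on the tool from outside, world axes, zero at the start; "torque": the same for the moment, N m; "width": finger opening in mm; "gripper_force": force on a finger pad.
Only numpy, scipy, OpenCV 4.12 (cv2) and the standard library are available. Lean on these libraries where they do the work, as an engineer would, in place of code of your own. Each camera call takes 0.05 s, during which the arm holds its last target. There are 200 camera calls.

## Working session

There is one attempt and no reset: what is moved stays moved. The work goes in short steps, Python scripts to look and compute and a tool call to move; the robot and the scene stay as the last step left them, time stands still between calls to the robot, and variables do not carry over. Pictures are saved under pics/ and viewed, at most 10 in all, crops included, and the job is handed in when it is done.

Besides the shell and the picture viewer there is one more tool, called after ">>>" in YAML: its name, and indented under it one key for each argument. send_rows: Moves the arm, as the interface text tells. Its arguments: {"type":"object","properties":{"rows":{"type":"array","items":{"type":"array","items":{"type":"array","items":{"type":"number"}}}},"grip":{"type":"number"}},"required":["rows"]}

```bash
mkdir -p pics
cat > h.py <<'E'
import numpy as np, cv2
from cell import ctrl
from scipy.spatial.transform import Rotation as R
def snap(n,f):
    d=ctrl.get_image(n); cv2.imwrite(f,d["pixels"][:,:,::-1]); print(n,{k:np.round(v,3).tolist() for k,v in d.items() if k!="pixels"}); return d
def onplane(d,u,v,z):
    E=np.array(d["extrinsics"]); r=np.array([(u-d["cx"])/d["fx"],-(v-d["cy"])/d["fy"],-1]); w=E[:3,:3]@r; o=E[:3,3]
    return o+w*(z-o[2])/w[2]
def proj(d,p):
    E=np.array(d["extrinsics"]); c=E[:3,:3].T@(np.array(p)-E[:3,3]); return d["cx"]+d["fx"]*c[0]/-c[2], d["cy"]+d["fy"]*c[1]/c[2]
E
python3 - <<'E'
from h import *
s=ctrl.read_state(); print(s)
import pickle
D={n:snap(n,f"pics/{n}0.png") for n in("top","side")}
pickle.dump(D,open("d0.pkl","wb"))
E
```

```text
{'clock': 0.0, 'qpos': array([-1.24278732,  0.62929153,  0.03844603,  1.51841121, -0.02702082,
        0.99626997, -0.02001557]), 'qd': array([-0.0016317 ,  0.0013641 , -0.00118986,  0.00019481, -0.00156313,
       -0.00190521,  0.00062302]), 'tau': array([ 5.56720825e-04, -5.63393605e+01,  1.22668114e+00, -1.93439251e+01,
        1.11319392e-02,  1.07911817e-02, -1.34609092e-06]), 'eef_pos': array([249.18916422, 599.79725866, 303.010581  ]), 'tool_rot': array([-3.13973049e+00,  7.46755103e-06,  2.74775248e+00]), 'force': array([ 0.22768883, -0.35622437, -0.79329282]), 'torque': array([ 0.03490739, -0.01976385, -0.00939293]), 'gripper_force': 0.0, 'width': 85.62832328386307}
top {'fx': 411.07, 'fy': 411.07, 'cx': 274.445, 'cy': 214.754, 'extrinsics': [[0.027, 0.999, -0.034, 431.339], [-1.0, 0.027, 0.0, -10.396], [0.001, 0.034, 0.999, 1429.915], [0.0, 0.0, 0.0, 1.0]]}
side {'fx': 483.562, 'fy': 483.562, 'cx': 279.213, 'cy': 210.45, 'extrinsics': [[0.699, 0.358, -0.619, -304.933], [-0.715, 0.346, -0.607, -782.419], [-0.003, 0.867, 0.498, 741.629], [0.0, 0.0, 0.0, 1.0]]}
```

View pics/top0.png

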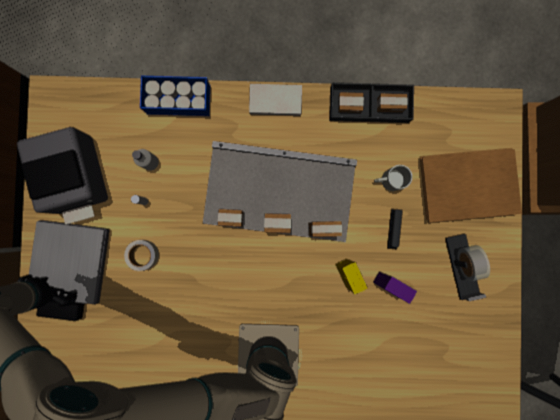

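View pics/side0.png

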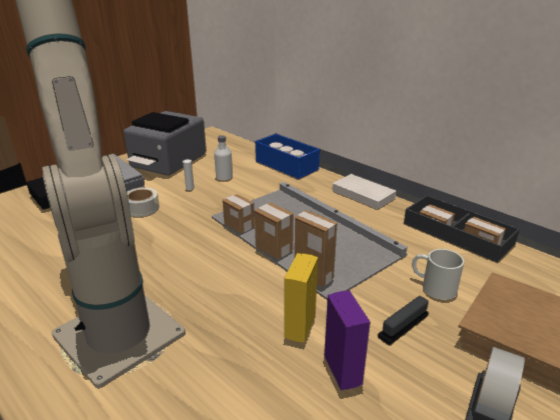

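Three cartons stand on the plate. In the top view they are at (229,218), (277,223) and (327,229); in the side view at (238,215), (273,230) and (315,250). The right-hand brown one is the tallest in the side view, so it's the target. The yellow (300,298) and purple (345,340) look-alikes stand off the plate. I'll confirm in an enlarged crop.

Run:
```python
import cv2,numpy as np
t=cv2.imread("pics/top0.png")[135:310,195:425]; s=cv2.imread("pics/side0.png")[175:405,200:430]
cv2.imwrite("pics/ct.png",cv2.convertScaleAbs(cv2.resize(t,None,fx=3.4,fy=3.4,interpolation=cv2.INTER_CUBIC),alpha=1.6))
cv2.imwrite("pics/cs.png",cv2.resize(s,None,fx=2.6,fy=2.6,interpolation=cv2.INTER_CUBIC))
```

```text
(no output)
```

View pics/ct.png

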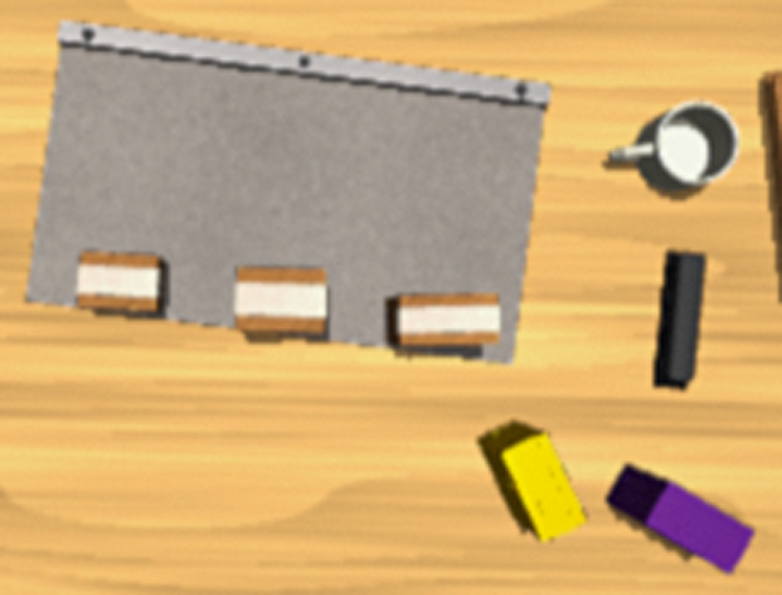

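View pics/cs.png

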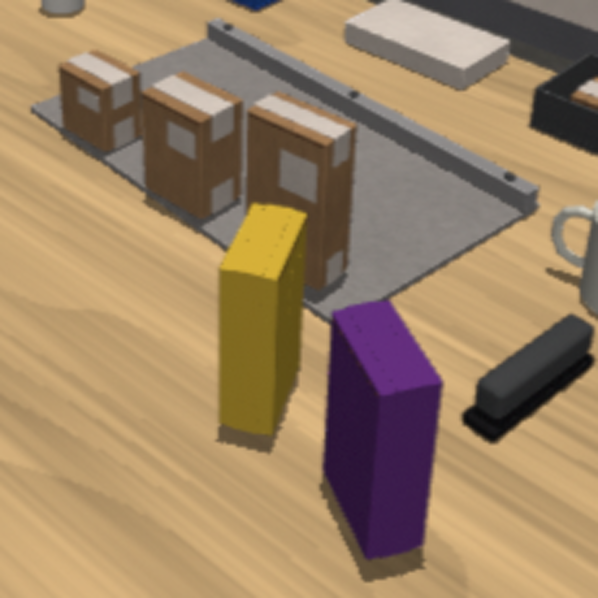

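The brown right-hand carton is clearly the tallest on the plate. In the top crop its top spans (397,293)–(500,345). The bar's near edge runs from (60,43) to (548,105). The yellow top spans about (502,432)–(587,541).

Run:
```python
from h import *
import pickle
D=pickle.load(open("d0.pkl","rb")); d=D["top"]; sd=D["side"]
P=lambda u,v,z:onplane(d,195+u/3.4-.35,135+v/3.4-.35,z)
for n,u,v,z in [("tfl",397,294,168),("tfr",500,293,168),("tnr",500,345,168),("tnl",399,347,168),("barL",60,42,38),("barR",548,105,38),("barfL",62,21,38),("barfR",550,85,38),("plNL",28,300,8),("plNR",513,362,8),
 ("ye1",546,431,160),("ye2",587,522,160),("ye3",546,541,160),("ye4",502,450,160),("mfr",326,268,123),("mnr",326,332,123),("mfl",236,268,123),("pu",668,482,160),("pu",645,517,160)]:
    print(n,np.round(P(u,v,z),0))
a,b=P(60,42,38),P(548,105,38); e=b-a; print("yaw",np.arctan2(e[0],-e[1]))
S=lambda u,v,z:onplane(sd,200+u/2.6-.3,175+v/2.6-.3,z)
for u,v in [(248,104),(268,94),(356,127),(328,146)]: print("side",np.round(S(u,v,168),0))
```

```text
tfl [ 457. -125.  168.]
tfr [ 461. -218.  168.]
tnr [ 414. -219.  168.]
tnl [ 410. -128.  168.]
barL [703. 207.  38.]
barR [ 653. -283.   38.]
barfL [725. 206.  38.]
barfR [ 674. -285.   38.]
plNL [444. 236.   8.]
plNR [ 395. -259.    8.]
ye1 [ 337. -264.  160.]
ye2 [ 256. -302.  160.]
ye3 [ 238. -266.  160.]
ye4 [ 319. -224.  160.]
mfr [481. -62. 123.]
mnr [421. -64. 123.]
mfl [479.  22. 123.]
pu [ 294. -375.  160.]
pu [ 262. -355.  160.]
yaw -0.1016648492460601
side [ 419. -124.  168.]
side [ 445. -125.  168.]
side [ 456. -219.  168.]
side [ 415. -221.  168.]
```

The tall carton's centre is near (436,-172), with yaw about +0.04. The plate yaw is about -0.10 and the bar's near-face middle is about (678,-38). I'll push with the two fingers side by side, half open, starting with a move over in two arcs.

>>> send_rows:
  rows:
    - [[-3.4, -2.4, 0, 0, 0, 0.14], [-6.8, -4.8, 0, 0, 0, 0.28], [-10.2, -7.2, 0, 0, 0, 0.42], [-13.6, -9.6, 0, 0, 0, 0.56], [-17, -12, 0, 0, 0, 0.7], [-20.4, -14.4, 0, 0, 0, 0.84], [-23.8, -16.8, 0, 0, 0, 0.98], [-27.2, -19.2, 0, 0, 0, 1.12], [-30.6, -21.6, 0, 0, 0, 1.26], [-34, -24, 0, 0, 0, 1.4]]
  grip: 110

```text
clock: 1.1
eef_pos: [471.7, 246.7, 303.8]
tool_rot: [-3.141, 0.0, 1.342]
force: [0.7, 0.1, 0.2]
width: 48.2
gripper_force: 0.0
```

```bash
cat >> h.py <<'E'
def delta(target,yaw):
    s=ctrl.read_state(); T=R.from_euler('xyz',s["tool_rot"])
    G=R.from_euler('xyz',[np.pi,0,yaw])
    print("pos",s["eef_pos"].round(1),"rpy",s["tool_rot"].round(3),"t",s["clock"],"F",s["force"].round(1),"w",s["width"])
    print("cm",(T.inv().apply(np.array(target)-s["eef_pos"])/10).round(2),"rv",(T.inv()*G).as_rotvec().round(3))
E
python3 -c "
from h import *
delta([385,-170,300],0.04)"
```

```text
pos [471.7 246.7 303.8] rpy [-3.141  0.     1.342] t 1.1 F [0.7 0.1 0.2] w 48.212132832794516
cm [-42.55   0.99   0.38] rv [-0.     0.     1.302]
```

>>> send_rows:
  rows:
    - [[-4.3, 0.1, 0, 0, 0, 0.13], [-8.5, 0.2, 0, 0, 0, 0.26], [-12.8, 0.3, 0, 0, 0, 0.39], [-17, 0.4, 0, 0, 0, 0.52], [-21.3, 0.5, 0, 0, 0, 0.65], [-25.5, 0.6, 0, 0, 0, 0.78], [-29.8, 0.7, 0, 0, 0, 0.91], [-34, 0.8, 0, 0, 0, 1.04], [-38.3, 0.9, 0, 0, 0, 1.17], [-42.6, 1, 0, 0, 0, 1.3]]

```text
clock: 2.1
eef_pos: [386.2, -170.8, 303.9]
tool_rot: [-3.141, -0.0, 0.043]
force: [0.4, -0.1, 0.1]
width: 48.6
gripper_force: 0.0
```

```bash
python3 -c "
from h import *
delta([385,-171,217],0.04)
s=ctrl.read_state()
d=snap('wrist','pics/w1.png');snap('side','pics/s1.png')
M=np.array(d['mount']);T=np.eye(4);T[:3,:3]=R.from_euler('xyz',s['tool_rot']).as_matrix();T[:3,3]=s['eef_pos'];d['extrinsics']=T@M
for p in [(413,-125,168),(413,-219,168),(459,-125,168),(459,-219,168)]: print(np.round(proj(d,p)))
cv2.imwrite('pics/ws1.png',np.hstack([cv2.resize(cv2.imread(f'pics/{n}1.png'),(400,300)) for n in 'ws']))
import pickle;pickle.dump(d,open('dw.pkl','wb'))
"
```

```text
pos [ 386.2 -170.8  303.9] rpy [-3.141 -0.     0.043] t 2.1 F [ 0.4 -0.1  0.1] w 48.59320551966184
cm [-0.12  0.02  8.69] rv [-0.    -0.     0.003]
wrist {'fx': 321.156, 'fy': 321.156, 'cx': 281.895, 'cy': 211.066, 'mount': [[0.0, 0.966, 0.258, 65.79], [1.0, -0.0, 0.001, -0.686], [0.001, 0.258, -0.966, -69.94], [0.0, 0.0, 0.0, 1.0]]}
side {'fx': 483.562, 'fy': 483.562, 'cx': 279.213, 'cy': 210.45, 'extrinsics': [[0.699, 0.358, -0.619, -304.933], [-0.715, 0.346, -0.607, -782.419], [-0.003, 0.867, 0.498, 741.629], [0.0, 0.0, 0.0, 1.0]]}
[215. 184.]
[359. 191.]
[214. 110.]
[367. 117.]
```

View pics/ws1.png

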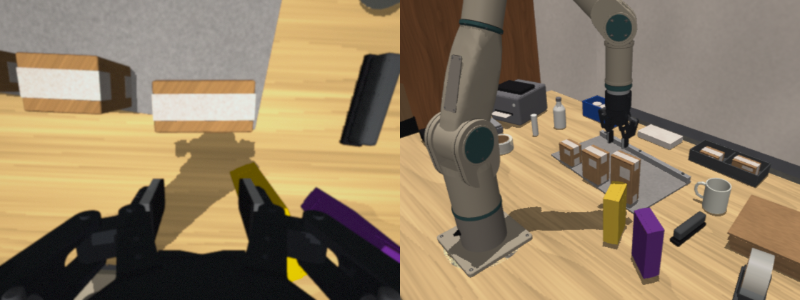

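The wrist view shows the carton top at full-size pixels (213,115)–(356,183), square to the tool and centred. That matches the prediction. Going down behind it.

>>> send_rows:
  rows:
    - [[-0.4, 0, 1.5, 0, 0, 0], [-0.4, 0, 3.5, 0, 0, 0], [-0.4, 0, 5.5, 0, 0, 0], [-0.4, 0, 7.5, 0, 0, 0], [-0.4, 0, 8.7, 0, 0, 0], [-0.4, 0, 8.7, 0, 0, 0]]

```text
clock: 2.8
eef_pos: [382.1, -168.7, 215.7]
tool_rot: [-3.14, 0.003, 0.049]
force: [-0.2, 0.1, 0.2]
width: 48.3
gripper_force: 0.0
```

>>> send_rows:
  rows:
    - [[0.6, 0, 0, 0, 0, 0], [1.2, 0, 0, 0, 0, 0], [1.7, 0, 0, 0, 0, 0], [2.2, 0, 0, 0, 0, 0], [2.7, 0, 0, 0, 0, 0], [3.2, 0, 0, 0, 0, 0], [3.2, 0, 0, 0, 0, 0]]

```text
clock: 3.5
eef_pos: [415.6, -168.1, 216.9]
tool_rot: [3.141, -0.001, 0.049]
force: [-0.2, -0.6, -1.0]
width: 48.4
gripper_force: 0.1
```

```bash
python3 -c "
from h import *
snap('side','pics/s2.png')
i=cv2.imread('pics/s2.png')[150:330,180:420];cv2.imwrite('pics/s2c.png',cv2.resize(i,None,fx=2.5,fy=2.5))
"
```

```text
side {'fx': 483.562, 'fy': 483.562, 'cx': 279.213, 'cy': 210.45, 'extrinsics': [[0.699, 0.358, -0.619, -304.933], [-0.715, 0.346, -0.607, -782.419], [-0.003, 0.867, 0.498, 741.629], [0.0, 0.0, 0.0, 1.0]]}
```

View pics/s2c.png

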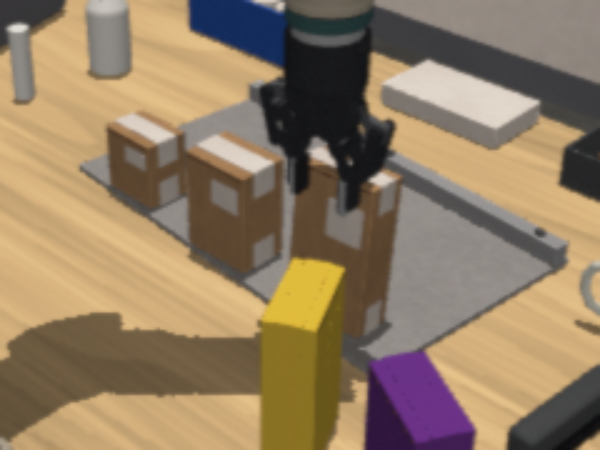

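Both fingertips, at crop (300,185) and (348,205), are on the carton's near face, and it has begun to tilt. Continuing the push.

>>> send_rows:
  rows:
    - [[0.5, 0, 0, 0, 0, 0], [1.0, 0, 0, 0, 0, 0], [1.5, 0, 0, 0, 0, 0], [2.0, 0, 0, 0, 0, 0], [2.5, 0, 0, 0, 0, 0], [3.0, 0, 0, 0, 0, 0], [3.5, 0, 0, 0, 0, 0], [4.0, 0, 0, 0, 0, 0], [4.5, 0, 0, 0, 0, 0], [5.0, 0, 0, 0, 0, 0]]

```text
clock: 4.55
eef_pos: [465.1, -165.7, 216.9]
tool_rot: [-3.142, 0.0, 0.048]
force: [0.1, -0.4, -0.1]
width: 48.9
gripper_force: 0.0
```

>>> send_rows:
  rows:
    - [[0, 0, 0, 0, 0, 0], [0, 0, 0, 0, 0, 0], [0, 0, 0, 0, 0, 0], [-1, 0, -1, 0, 0, 0], [-3, 0, -2, 0, 0, 0], [-5, 0, -2, 0, 0, 0], [-6, 0, -2, 0, 0, 0], [-7, 0, -2, 0, 0, 0]]

```text
clock: 5.35
eef_pos: [394.0, -169.1, 237.3]
tool_rot: [-3.141, -0.001, 0.047]
force: [0.7, -0.1, -0.7]
width: 48.8
gripper_force: 0.0
```

```bash
python3 -c "
from h import *
import pickle
s=ctrl.read_state()
d=snap('wrist','pics/w3.png');snap('side','pics/s3.png')
M=np.array(d['mount']);T=np.eye(4);T[:3,:3]=R.from_euler('xyz',s['tool_rot']).as_matrix();T[:3,3]=s['eef_pos'];d['extrinsics']=T@M
pickle.dump(d,open('dw.pkl','wb'))
cv2.imwrite('pics/ws3.png',np.hstack([cv2.resize(cv2.imread('pics/w3.png'),(448,336)),cv2.resize(cv2.imread('pics/s3.png')[130:340,170:380],(336,336))]))
"
```

```text
wrist {'fx': 321.156, 'fy': 321.156, 'cx': 281.895, 'cy': 211.066, 'mount': [[0.0, 0.966, 0.258, 65.792], [1.0, -0.0, 0.001, -0.683], [0.001, 0.258, -0.966, -69.94], [0.0, 0.0, 0.0, 1.0]]}
side {'fx': 483.562, 'fy': 483.562, 'cx': 279.213, 'cy': 210.45, 'extrinsics': [[0.699, 0.358, -0.619, -304.933], [-0.715, 0.346, -0.607, -782.419], [-0.003, 0.867, 0.498, 741.629], [0.0, 0.0, 0.0, 1.0]]}
```

View pics/ws3.png

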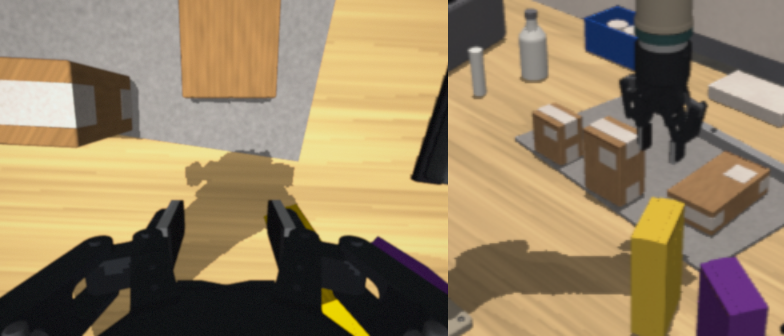

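The carton lies flat on its broad side. Its near top edge in the wrist view runs from (228,121) to (346,121) at full size.

```bash
python3 -c "
from h import *
import pickle
d=pickle.load(open('dw.pkl','rb'))
a,b=onplane(d,228,121,54),onplane(d,346,121,54);print(a.round(),b.round())
c=(a+b)/2; n=np.array([.995,-.102]);m=np.array([678,-38]);print('to bar',(c[:2]-m)@n)
delta([c[0]-40,c[1],100],-.102)"
```

```text
[ 461. -124.   54.] [ 465. -214.   54.]
to bar -200.36787124135347
pos [ 393.6 -169.1  237.1] rpy [-3.141  0.     0.047] t 5.45 F [0.9 0.  1.2] w 48.57981978348812
cm [ 2.96  0.12 13.71] rv [-0.001  0.     0.149]
```

>>> send_rows:
  rows:
    - [[1, 0.1, 2, 0, 0, 0.03], [2, 0.1, 4, 0, 0, 0.06], [2.7, 0.1, 6, 0, 0, 0.09], [2.7, 0.1, 8, 0, 0, 0.12], [2.7, 0.1, 10, 0, 0, 0.15], [2.7, 0.1, 12, 0, 0, 0.15], [2.7, 0.1, 13.5, 0, 0, 0.15], [2.7, 0.1, 14, 0, 0, 0.15], [2.7, 0.1, 14, 0, 0, 0.15]]

```text
clock: 6.35
eef_pos: [422.0, -168.9, 96.3]
tool_rot: [-3.141, 0.001, -0.102]
force: [-1.2, -0.6, -0.2]
width: 48.6
gripper_force: 0.0
```

>>> send_rows:
  rows:
    - [[0.6, 0, 0, 0, 0, 0], [1.2, 0, 0, 0, 0, 0], [1.8, 0, 0, 0, 0, 0], [2.4, 0, 0, 0, 0, 0], [3.0, 0, 0, 0, 0, 0], [3.6, 0, 0, 0, 0, 0], [4.2, 0, 0, 0, 0, 0], [4.8, 0, 0, 0, 0, 0], [5.4, 0, 0, 0, 0, 0], [5.8, 0, 0, 0, 0, 0]]

```text
clock: 7.35
eef_pos: [480.2, -174.8, 96.9]
tool_rot: [3.141, -0.0, -0.102]
force: [-2.5, 0.0, 0.6]
width: 48.4
gripper_force: 0.9
```

```bash
python3 -c "
from h import *
delta([500,-170,97],-.102)
a=snap('top','pics/t4.png');snap('side','pics/s4.png')
cv2.imwrite('pics/ts4.png',np.hstack([cv2.convertScaleAbs(cv2.resize(cv2.imread('pics/t4.png')[140:260,270:370],(400,480),interpolation=cv2.INTER_CUBIC),alpha=1.6),cv2.resize(cv2.imread('pics/s4.png')[180:300,270:370],(400,480),interpolation=cv2.INTER_CUBIC)]))
"
```

```text
pos [ 480.2 -174.8   96.9] rpy [ 3.141 -0.    -0.102] t 7.35 F [-2.5  0.   0.6] w 48.40895102667623
cm [ 1.92 -0.68 -0.01] rv [ 0. -0.  0.]
top {'fx': 411.07, 'fy': 411.07, 'cx': 274.445, 'cy': 214.754, 'extrinsics': [[0.027, 0.999, -0.034, 431.339], [-1.0, 0.027, 0.0, -10.396], [0.001, 0.034, 0.999, 1429.915], [0.0, 0.0, 0.0, 1.0]]}
side {'fx': 483.562, 'fy': 483.562, 'cx': 279.213, 'cy': 210.45, 'extrinsics': [[0.699, 0.358, -0.619, -304.933], [-0.715, 0.346, -0.607, -782.419], [-0.003, 0.867, 0.498, 741.629], [0.0, 0.0, 0.0, 1.0]]}
```

View pics/ts4.png

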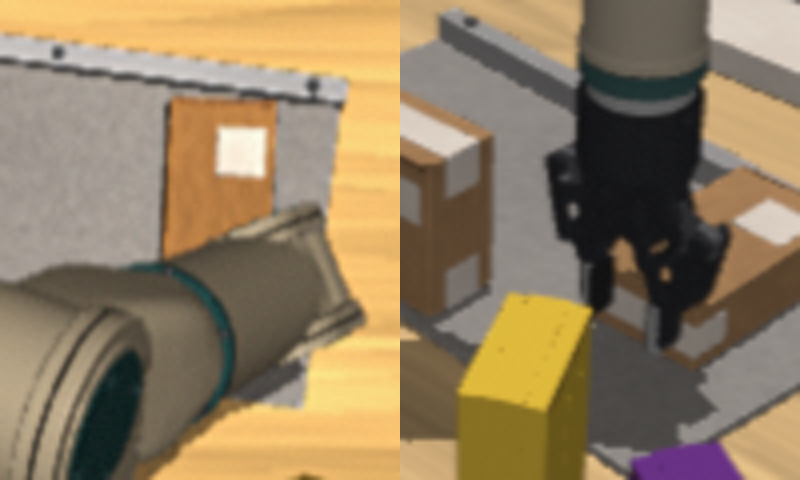

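The carton's leading end, at top crop (175–275,98), is about 10–15 mm short of the bar. I'll continue in small steps and watch the force.

>>> send_rows:
  rows:
    - [[0.3, 0, 0, 0, 0, 0], [0.6, 0, 0, 0, 0, 0], [0.8, 0, 0, 0, 0, 0], [0.8, 0, 0, 0, 0, 0]]

```text
clock: 7.85
eef_pos: [487.9, -175.6, 96.9]
tool_rot: [3.141, -0.001, -0.102]
force: [0.1, -0.7, -1.3]
width: 48.6
gripper_force: 0.0
```

>>> send_rows:
  rows:
    - [[0.1, 0, 0, 0, 0, 0], [0.2, 0, 0, 0, 0, 0], [0.3, 0, 0, 0, 0, 0], [0.3, 0, 0, 0, 0, 0]]

```text
clock: 8.25
eef_pos: [490.5, -175.8, 96.9]
tool_rot: [-3.142, 0.0, -0.102]
force: [-0.6, 1.7, -0.7]
width: 48.7
gripper_force: 0.5
```

>>> send_rows:
  rows:
    - [[0.1, 0, 0, 0, 0, 0], [0.2, 0, 0, 0, 0, 0], [0.3, 0, 0, 0, 0, 0], [0.3, 0, 0, 0, 0, 0]]

```text
clock: 8.65
eef_pos: [492.6, -176.0, 96.8]
tool_rot: [-3.141, 0.002, -0.102]
force: [-4.1, 0.5, 3.3]
width: 48.8
gripper_force: 2.3
```

>>> send_rows:
  rows:
    - [[0.1, 0, 0, 0, 0, 0], [0.2, 0, 0, 0, 0, 0], [0.2, 0, 0, 0, 0, 0]]

```text
clock: 8.95
eef_pos: [492.9, -175.9, 96.8]
tool_rot: [-3.14, 0.005, -0.102]
force: [-9.2, 0.5, 6.6]
width: 48.5
gripper_force: 4.4
```

>>> send_rows:
  rows:
    - [[0.1, 0, 0, 0, 0, 0], [0.2, 0, 0, 0, 0, 0], [0.2, 0, 0, 0, 0, 0]]

```text
clock: 9.25
eef_pos: [493.2, -175.9, 96.7]
tool_rot: [-3.139, 0.008, -0.102]
force: [-13.5, 2.1, 9.1]
width: 48.5
gripper_force: 6.3
```

The force rises to a hard stop at the predicted distance, so the carton is against the bar. Backing off and lifting clear.

>>> send_rows:
  rows:
    - [[-0.2, 0, 0, 0, 0, 0], [-0.6, 0, 0, 0, 0, 0], [-1.5, 0, 0, 0, 0, 0], [-3, 0, 0, 0, 0, 0], [-5, 0, 0, 0, 0, 0], [-6.5, 0, -2, 0, 0, 0], [-6.5, 0, -6, 0, 0, 0], [-6.5, 0, -10, 0, 0, 0], [-6.5, 0, -15, 0, 0, 0], [-6.5, 0, -20, 0, 0, 0]]

```text
clock: 10.25
eef_pos: [432.7, -170.1, 298.7]
tool_rot: [3.141, -0.001, -0.103]
force: [1.0, 0.4, -0.4]
width: 48.7
gripper_force: 0.0
```

>>> send_rows:
  rows:
    - [[0, 4, -1, 0, 0, 0], [0, 0, -1, 0, 0, 0]]

```text
clock: 10.45
eef_pos: [431.5, -184.6, 311.5]
tool_rot: [3.13, -0.013, -0.125]
force: [1.2, -0.0, 2.0]
width: 48.5
gripper_force: 0.0
```

```bash
python3 -c "
from h import *
import pickle
s=ctrl.read_state()
d=snap('wrist','pics/w5.png');snap('side','pics/s5.png')
M=np.array(d['mount']);T=np.eye(4);T[:3,:3]=R.from_euler('xyz',s['tool_rot']).as_matrix();T[:3,3]=s['eef_pos'];d['extrinsics']=T@M
pickle.dump(d,open('dw.pkl','wb'))
cv2.imwrite('pics/ws5.png',np.hstack([cv2.resize(cv2.imread('pics/w5.png')[0:210,140:490],(500,300)),cv2.resize(cv2.imread('pics/s5.png')[130:340,190:400],(300,300))]))
"
```

```text
wrist {'fx': 321.156, 'fy': 321.156, 'cx': 281.895, 'cy': 211.066, 'mount': [[-0.0, 0.966, 0.258, 65.665], [1.0, -0.0, 0.001, -0.781], [0.001, 0.258, -0.966, -69.943], [0.0, 0.0, 0.0, 1.0]]}
side {'fx': 483.562, 'fy': 483.562, 'cx': 279.213, 'cy': 210.45, 'extrinsics': [[0.699, 0.358, -0.619, -304.933], [-0.715, 0.346, -0.607, -782.419], [-0.003, 0.867, 0.498, 741.629], [0.0, 0.0, 0.0, 1.0]]}
```

View pics/ws5.png

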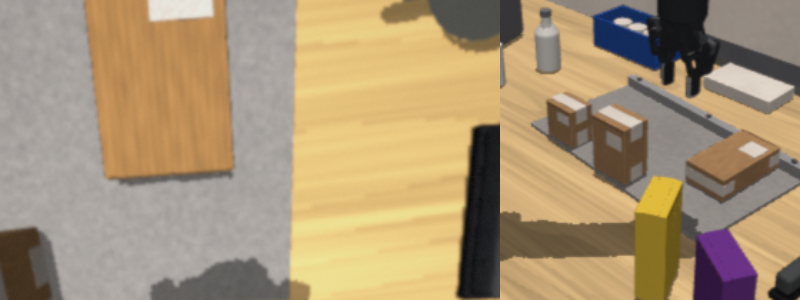

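The carton is down near the bar, but its near edge looks slightly askew to the plate. That frame was taken while the arm was moving, so I'll hover over it and measure at rest.

>>> send_rows:
  rows:
    - [[2, 0, -1, 0, 0, 0], [4, 0, -2, 0, 0, 0], [6, 0, -3, 0, 0, 0], [8, 0, -4, 0, 0, 0], [8, 0, -4, 0, 0, 0], [8, 0, -4, 0, 0, 0], [8, 0, -4, 0, 0, 0]]

```text
clock: 11.25
eef_pos: [511.1, -178.0, 346.3]
tool_rot: [-3.141, 0.001, -0.103]
force: [-0.1, -0.3, -0.3]
width: 48.6
gripper_force: 0.0
```

```bash
python3 -c "
from h import *
import pickle
s=ctrl.read_state();print(s['eef_pos'],s['tool_rot'])
d=snap('wrist','pics/w6.png')
M=np.array(d['mount']);T=np.eye(4);T[:3,:3]=R.from_euler('xyz',s['tool_rot']).as_matrix();T[:3,3]=s['eef_pos'];d['extrinsics']=T@M
pickle.dump(d,open('dw.pkl','wb'))
for p in [(0,45,54),(160,45,54),(160,-45,54),(0,-45,54)]:
  x,y=p[0]-160,p[1]-158; print(np.round(proj(d,(678+.995*x+.102*y,-38-.102*x+.995*y,54))))
cv2.imwrite('pics/w6c.png',cv2.resize(cv2.imread('pics/w6.png')[0:250,120:440],(768,600),interpolation=cv2.INTER_CUBIC))
"
```

```text
[ 511.12117864 -177.9871307   346.32223239] [-3.14078687e+00  1.28037158e-03 -1.02990144e-01]
wrist {'fx': 321.156, 'fy': 321.156, 'cx': 281.895, 'cy': 211.066, 'mount': [[0.0, 0.966, 0.258, 65.683], [1.0, -0.0, 0.001, -0.769], [0.001, 0.258, -0.966, -69.941], [0.0, 0.0, 0.0, 1.0]]}
[245. 192.]
[241.  38.]
[329.  38.]
[324. 192.]
```

View pics/w6c.png

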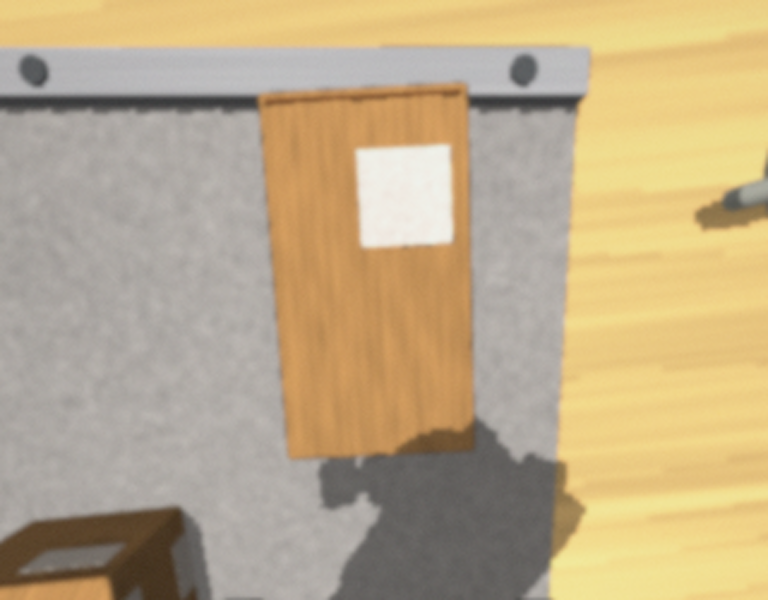

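The right front corner touches the bar (crop 466,85), but the left one (260,97) has about a 4–5 mm gap, so the carton is askew by about 0.05 rad. I'll push on the left part of its rear end with closed fingers to turn it flush.

```bash
python3 -c "
from h import *
import pickle
d=pickle.load(open('dw.pkl','rb'))
P=lambda u,v,z:onplane(d,120+u/2.4-.3,v/2.4-.3,z)
for n,u,v,z in [('RL',288,458,54),('RR',474,450,54),('FR',466,85,54),('FL',260,97,54),('b1',10,96,38),('b2',583,98,38)]: 
  p=P(u,v,z); print(n,p.round(1),'fromPlate',((p[:2]-[678,-38])@[.995,-.102]).round(1),((p[:2]-[678,-38])@[.102,.995]).round(1))
L,Rr=P(288,458,54),P(474,450,54); c=L*.78+Rr*.22
t=[c[0]-45,c[1]+4.5,97]; print(t)
delta(t,-.102)"
```

```text
RL [ 509.2 -127.8   54. ] fromPlate -158.8 -106.6
RR [ 504.  -216.6   54. ] fromPlate -154.9 -195.4
FR [ 661.1 -224.9   54. ] fromPlate 2.2 -187.7
FL [ 665.5 -137.3   54. ] fromPlate -2.3 -100.1
b1 [681.3 -24.7  38. ] fromPlate 2.0 13.6
b2 [ 654.3 -278.    38. ] fromPlate 0.9 -241.2
[np.float64(463.0684510213001), np.float64(-142.81838291082877), 97]
pos [ 511.2 -178.   346.4] rpy [-3.141e+00  1.000e-03 -1.030e-01] t 11.3 F [ 0.1 -0.3 -0.4] w 48.58535539517239
cm [-5.12 -2.98 24.95] rv [-0.001  0.001 -0.001]
```

>>> send_rows:
  rows:
    - [[-2.5, -1.5, 0, 0, 0, 0], [-5.1, -3, 2, 0, 0, 0], [-5.1, -3, 6, 0, 0, 0], [-5.1, -3, 10, 0, 0, 0], [-5.1, -3, 14, 0, 0, 0], [-5.1, -3, 18, 0, 0, 0], [-5.1, -3, 21, 0, 0, 0], [-5.1, -3, 23.5, 0, 0, 0], [-5.1, -3, 25, 0, 0, 0], [-5.1, -3, 25, 0, 0, 0]]
  grip: 255

```text
clock: 12.3
eef_pos: [462.9, -142.8, 95.4]
tool_rot: [-3.141, 0.004, -0.103]
force: [-0.4, 0.3, 0.4]
width: -0.3
gripper_force: 0.0
```

>>> send_rows:
  rows:
    - [[0.5, 0, 0, 0, 0, 0], [1, 0, 0, 0, 0, 0], [1.5, 0, 0, 0, 0, 0], [2, 0, 0, 0, 0, 0], [2.4, 0, 0, 0, 0, 0], [2.8, 0, 0, 0, 0, 0], [3.1, 0, 0, 0, 0, 0], [3.1, 0, 0, 0, 0, 0]]

```text
clock: 13.1
eef_pos: [495.4, -146.1, 96.8]
tool_rot: [-3.141, 0.001, -0.102]
force: [-0.0, 0.2, 0.2]
width: -0.1
gripper_force: 0.2
```

>>> send_rows:
  rows:
    - [[0.1, 0, 0, 0, 0, 0], [0.2, 0, 0, 0, 0, 0], [0.3, 0, 0, 0, 0, 0], [0.3, 0, 0, 0, 0, 0]]

```text
clock: 13.5
eef_pos: [495.9, -146.0, 96.7]
tool_rot: [-3.14, 0.005, -0.103]
force: [-6.5, 1.3, 4.6]
width: -0.2
gripper_force: 3.5
```

>>> send_rows:
  rows:
    - [[0.1, 0, 0, 0, 0, 0], [0.2, 0, 0, 0, 0, 0], [0.3, 0, 0, 0, 0, 0], [0.3, 0, 0, 0, 0, 0]]

```text
clock: 13.9
eef_pos: [496.4, -145.9, 96.5]
tool_rot: [-3.138, 0.009, -0.103]
force: [-13.0, 2.2, 10.0]
width: -0.1
gripper_force: 6.4
```

>>> send_rows:
  rows:
    - [[-0.1, 0, 0, 0, 0, 0], [-0.2, 0, 0, 0, 0, 0], [-0.4, 0, 0, 0, 0, 0], [-0.6, 0, 0, 0, 0, 0], [-1, 0, 0, 0, 0, 0], [-2, 0, 0, 0, 0, 0], [-3.5, 0, 0, 0, 0, 0], [-5, 0, 0, 0, 0, 0], [-5, 0, 0, 0, 0, 0]]

```text
clock: 14.8
eef_pos: [449.4, -141.7, 97.1]
tool_rot: [-3.141, 0.002, -0.104]
force: [0.5, 0.3, -0.4]
width: -0.2
gripper_force: 0.0
```

>>> send_rows:
  rows:
    - [[0, 1, -4, 0, 0, 0], [0, 2, -8, 0, 0, 0], [0, 3, -12, 0, 0, 0], [0, 3, -16, 0, 0, 0], [1, 3, -20, 0, 0, 0], [3, 3, -24, 0, 0, 0], [6.5, 3, -25, 0, 0, 0], [6.5, 3, -25, 0, 0, 0], [6.5, 3, -25, 0, 0, 0], [6.5, 3, -25, 0, 0, 0]]

```text
clock: 15.8
eef_pos: [512.3, -178.1, 346.2]
tool_rot: [-3.141, 0.002, -0.103]
force: [-0.1, -0.6, -0.6]
width: 0.2
gripper_force: 0.0
```

```bash
cat > m.py <<'E'
from h import *
s=ctrl.read_state();print(s['eef_pos'],s['tool_rot'])
d=ctrl.get_image('wrist'); cv2.imwrite('pics/w7.png',d['pixels'][:,:,::-1])
M=np.array(d['mount']);T=np.eye(4);T[:3,:3]=R.from_euler('xyz',s['tool_rot']).as_matrix();T[:3,3]=s['eef_pos'];d['extrinsics']=T@M
def edges(im):
    g=im.astype(float); sat=g[:,:,0]-g[:,:,2]  # cardboard is saturated, bar and board grey
    out={}
    us=np.arange(238,316); out['front']=[(u,next(v for v in range(15,80) if sat[v:v+4,u].min()>35)) for u in us]
    vs=np.arange(75,160); out['left']=[(next(u for u in range(200,300) if sat[v,u:u+4].min()>35),v) for v in vs]
    return out
for n,e in edges(d['pixels']).items():
    e=np.array(e,float); print(n,e[::12].astype(int).tolist())
    w=np.array([onplane(d,u,v,54)[:2] for u,v in e]); vx,vy,x,y=cv2.fitLine(w.astype(np.float32),cv2.DIST_HUBER,0,.01,.01).ravel()
    print(n,'angle',np.degrees(np.arctan2(vy,vx)))
E
python3 m.py
```

```text
[ 512.25283145 -178.11921083  346.21429056] [-3.14120982e+00  1.99343499e-03 -1.03086472e-01]
front [[238, 15], [250, 15], [262, 15], [274, 15], [286, 15], [298, 15], [310, 15]]
front angle 84.07376
left [[230, 75], [231, 87], [232, 99], [233, 111], [234, 123], [235, 135], [235, 147], [236, 159]]
left angle -3.469201
```

The carton angle is unchanged: it's wedged by friction at the right front corner. I'll turn it with a small sideways push on its right side near the rear instead. First I'll sharpen the angle measurement against the bar.

```bash
cat > m.py <<'E'
from h import *
import sys
def measure():
    s=ctrl.read_state()
    d=ctrl.get_image('wrist'); im=d['pixels'].astype(float)
    M=np.array(d['mount']);T=np.eye(4);T[:3,:3]=R.from_euler('xyz',s['tool_rot']).as_matrix();T[:3,3]=s['eef_pos'];d['extrinsics']=T@M
    sat=cv2.GaussianBlur(im[:,:,0]-im[:,:,2],(3,3),0); g=cv2.GaussianBlur(im.mean(2),(3,3),0)
    def sub(p,th):  # first crossing above th, sub-pixel
        i=np.argmax(p>th); return i-1+(th-p[i-1])/(p[i]-p[i-1])
    c=lambda z,e:np.array([onplane(d,u,v,z)[:2] for u,v in e])
    th=35
    E={'front':(54,[(u,27+sub(sat[27:90,u],th)) for u in range(240,308,2)]),
       'left':(54,[(200+sub(sat[v,200:300],th),v) for v in range(70,150,2)]),
       'right':(54,[(345-sub(sat[v,345:280:-1],th),v) for v in range(70,150,2)]),
       'rear':(54,[(u,215-sub(sat[215:150:-1,u],th)) for u in range(246,262,2)]),
       'bar':(38,[(u,28+np.argmin(np.diff(g[28:52,u]))) for u in range(125,222,2)])}
    for n,(z,e) in E.items():
        w=c(z,e); q=cv2.fitLine(w.astype(np.float32),cv2.DIST_HUBER,0,.01,.01).ravel(); a=np.degrees(np.arctan2(q[1],q[0]))
        if n in('front','bar','rear'): a=(a+90+90)%180-90
        print(n,'yaw %.2f'%a,'mid',q[2:].round(1),'plate',((q[2:]-[678,-38])@[.995,-.102]).round(1),((q[2:]-[678,-38])@[.102,.995]).round(1))
measure()
t=[525,-249,97]; delta(t,-.102)
E
python3 m.py
```

```text
front yaw -3.39 mid [ 665.2 -183.7] plate 2.1 -146.3
left yaw -3.43 mid [ 597.8 -131.7] plate -70.3 -101.4
right yaw -3.38 mid [ 587.8 -221.8] plate -71.0 -192.1
rear yaw -4.76 mid [ 507.4 -143.1] plate -159.0 -122.0
bar yaw -5.94 mid [675.2 -89.1] plate 2.4 -51.1
pos [ 512.3 -178.2  346.3] rpy [-3.141e+00  2.000e-03 -1.030e-01] t 15.9 F [ 0.1  0.3 -0.8] w 0.032493369535006464
cm [ 2.04  6.93 24.92] rv [-0.001  0.002 -0.001]
```

>>> send_rows:
  rows:
    - [[1, 3.5, 1, 0, 0, 0], [2, 7, 3, 0, 0, 0], [2, 7, 7, 0, 0, 0], [2, 7, 11, 0, 0, 0], [2, 7, 15, 0, 0, 0], [2, 7, 19, 0, 0, 0], [2, 7, 22, 0, 0, 0], [2, 7, 24, 0, 0, 0], [2, 7, 25, 0, 0, 0], [2, 7, 25, 0, 0, 0]]

```text
clock: 16.9
eef_pos: [525.1, -249.7, 95.8]
tool_rot: [-3.141, 0.003, -0.103]
force: [0.5, -0.1, -0.2]
width: 0.1
gripper_force: 0.0
```

>>> send_rows:
  rows:
    - [[0, -0.4, 0, 0, 0, 0], [0, -0.8, 0, 0, 0, 0], [0, -1.2, 0, 0, 0, 0], [0, -1.5, 0, 0, 0, 0], [0, -1.8, 0, 0, 0, 0], [0, -2, 0, 0, 0, 0], [0, -2, 0, 0, 0, 0]]

```text
clock: 17.6
eef_pos: [528.2, -229.9, 97.0]
tool_rot: [3.141, -0.0, -0.102]
force: [0.7, -0.0, 0.2]
width: -0.2
gripper_force: 0.1
```

>>> send_rows:
  rows:
    - [[0, 0.5, 0, 0, 0, 0], [0, 1.5, 0, 0, 0, 0], [0, 2, -1, 0, 0, 0], [0, 2, -5, 0, 0, 0], [0, 2, -9, 0, 0, 0], [0, 2, -13, 0, 0, 0], [0, 2, -17, 0, 0, 0], [0, 2, -21, 0, 0, 0], [-1, -2, -24, 0, 0, 0], [-1.5, -5, -25, 0, 0, 0]]

```text
clock: 18.6
eef_pos: [518.1, -180.0, 350.7]
tool_rot: [3.141, -0.005, -0.106]
force: [1.0, 0.8, -0.5]
width: -0.3
gripper_force: 0.0
```

>>> send_rows:
  rows:
    - [[0, 0, 0, 0, 0, 0], [0, 0, 0, 0, 0, 0], [0, 0, 0, 0, 0, 0], [0, 0, 0, 0, 0, 0]]

```text
clock: 19.0
eef_pos: [517.8, -180.1, 346.6]
tool_rot: [3.141, 0.001, -0.105]
force: [-0.3, 0.7, 0.5]
width: -0.3
gripper_force: 0.0
```

```bash
python3 m.py
```

```text
front yaw -4.71 mid [ 665.4 -188.5] plate 2.8 -151.0
left yaw -4.71 mid [ 605.5 -130.5] plate -62.7 -99.5
right yaw -4.91 mid [ 594.9 -220.6] plate -64.0 -190.2
rear yaw -6.42 mid [ 508.4 -144.8] plate -157.8 -123.5
bar yaw -5.99 mid [676.5 -82.2] plate 3.0 -44.1
pos [ 517.8 -180.   346.6] rpy [ 3.141e+00  1.000e-03 -1.040e-01] t 19.05 F [-0.3  0.5 -0.6] w -0.046247517405165375
cm [ 1.45  6.77 24.96] rv [ 0.001  0.001 -0.002]
```

>>> send_rows:
  rows:
    - [[0.8, 3.4, 1, 0, 0, 0], [1.5, 6.8, 3, 0, 0, 0], [1.5, 6.8, 7, 0, 0, 0], [1.5, 6.8, 11, 0, 0, 0], [1.5, 6.8, 15, 0, 0, 0], [1.5, 6.8, 19, 0, 0, 0], [1.5, 6.8, 22, 0, 0, 0], [1.5, 6.8, 24, 0, 0, 0], [1.5, 6.8, 25, 0, 0, 0], [1.5, 6.8, 25, 0, 0, 0]]

```text
clock: 20.05
eef_pos: [525.4, -248.3, 95.6]
tool_rot: [-3.141, 0.003, -0.103]
force: [-0.6, -0.2, -0.1]
width: 0.2
gripper_force: 0.0
```

>>> send_rows:
  rows:
    - [[0, -0.4, 0, 0, 0, 0], [0, -0.8, 0, 0, 0, 0], [0, -1.2, 0, 0, 0, 0], [0, -1.6, 0, 0, 0, 0], [0, -1.9, 0, 0, 0, 0], [0, -2.1, 0, 0, 0, 0], [0, -2.2, 0, 0, 0, 0], [0, -2.2, 0, 0, 0, 0]]

```text
clock: 20.85
eef_pos: [528.6, -226.1, 97.0]
tool_rot: [3.141, -0.0, -0.102]
force: [-0.0, -1.3, -0.4]
width: -0.1
gripper_force: 0.4
```

>>> send_rows:
  rows:
    - [[0, 0.5, 0, 0, 0, 0], [0, 1.5, 0, 0, 0, 0], [0, 2, -1, 0, 0, 0], [0, 2, -5, 0, 0, 0], [0, 2, -9, 0, 0, 0], [0, 2, -13, 0, 0, 0], [0, 2, -17, 0, 0, 0], [0, 2, -21, 0, 0, 0], [-1, -2, -24, 0, 0, 0], [-1.5, -5, -25, 0, 0, 0]]

```text
clock: 21.85
eef_pos: [518.6, -175.9, 350.6]
tool_rot: [3.141, -0.005, -0.106]
force: [1.0, 0.3, -0.5]
width: -0.0
gripper_force: 0.0
```

>>> send_rows:
  rows:
    - [[0, 0, 0, 0, 0, 0], [0, 0, 0, 0, 0, 0], [0, 0, 0, 0, 0, 0], [0, 0, 0, 0, 0, 0]]
  grip: 110

```text
clock: 22.25
eef_pos: [518.2, -176.1, 346.6]
tool_rot: [3.141, 0.001, -0.105]
force: [1.1, -0.4, -0.1]
width: 48.5
gripper_force: 0.0
```

```bash
sed -i 's/^t=.*/t=[468,-178,97]; delta(t,-.104)/' m.py; python3 m.py
```

```text
front yaw -6.26 mid [ 665.9 -187.6] plate 3.2 -150.1
left yaw -6.29 mid [ 606.9 -128.8] plate -61.5 -97.6
right yaw -6.37 mid [ 595.1 -218.5] plate -64.1 -188.1
rear yaw -6.02 mid [ 510.1 -140.9] plate -156.6 -119.5
bar yaw -5.99 mid [676.2 -84.5] plate 3.0 -46.5
pos [ 518.3 -176.   346.6] rpy [ 3.141e+00  1.000e-03 -1.040e-01] t 22.3 F [-1.1 -0.3 -0.9] w 48.63488510234822
cm [-4.96  0.71 24.96] rv [ 0.001  0.001 -0.   ]
```

The carton is now within 0.3° of the bar with its front edge at the bar line. One last gentle two-finger push, centred on its rear end.

>>> send_rows:
  rows:
    - [[-3, -0.5, 0, 0, 0, 0], [-5.7, -1, 2, 0, 0, 0], [-5.7, -1, 6, 0, 0, 0], [-5.7, -1, 10, 0, 0, 0], [-5.7, -1, 14, 0, 0, 0], [-5.7, -1, 18, 0, 0, 0], [-5.7, -1, 21, 0, 0, 0], [-5.7, -1, 23.5, 0, 0, 0], [-5.7, -1, 25, 0, 0, 0], [-5.7, -1, 25, 0, 0, 0]]

```text
clock: 23.3
eef_pos: [461.8, -159.6, 94.9]
tool_rot: [-3.141, 0.004, -0.104]
force: [0.0, 0.6, 0.7]
width: 48.7
gripper_force: 0.0
```

>>> send_rows:
  rows:
    - [[0.5, 0, 0, 0, 0, 0], [1, 0, 0, 0, 0, 0], [1.5, 0, 0, 0, 0, 0], [2, 0, 0, 0, 0, 0], [2.4, 0, 0, 0, 0, 0], [2.7, 0, 0, 0, 0, 0], [3, 0, 0, 0, 0, 0], [3.2, 0, 0, 0, 0, 0], [3.2, 0, 0, 0, 0, 0]]

```text
clock: 24.2
eef_pos: [495.1, -162.2, 96.8]
tool_rot: [3.142, -0.0, -0.102]
force: [-0.3, -0.6, -0.3]
width: 48.6
gripper_force: 0.0
```

>>> send_rows:
  rows:
    - [[0.1, 0, 0, 0, 0, 0], [0.2, 0, 0, 0, 0, 0], [0.3, 0, 0, 0, 0, 0], [0.4, 0, 0, 0, 0, 0], [0.4, 0, 0, 0, 0, 0]]

```text
clock: 24.7
eef_pos: [496.9, -162.6, 96.8]
tool_rot: [-3.141, 0.003, -0.103]
force: [-5.0, 1.1, 4.2]
width: 48.6
gripper_force: 2.7
```

Contact is at the bar with about 5 N. A touch more, then a slow straight retreat.

>>> send_rows:
  rows:
    - [[0.1, 0, 0, 0, 0, 0], [0.2, 0, 0, 0, 0, 0], [0.2, 0, 0, 0, 0, 0]]

```text
clock: 25.0
eef_pos: [497.1, -162.8, 96.6]
tool_rot: [-3.14, 0.006, -0.104]
force: [-9.7, 0.9, 5.8]
width: 48.7
gripper_force: 4.7
```

>>> send_rows:
  rows:
    - [[-0.1, 0, 0, 0, 0, 0], [-0.2, 0, 0, 0, 0, 0], [-0.4, 0, 0, 0, 0, 0], [-0.6, 0, 0, 0, 0, 0], [-1, 0, 0, 0, 0, 0], [-2, 0, 0, 0, 0, 0], [-3.5, 0, 0, 0, 0, 0], [-5, 0, 0, 0, 0, 0], [-5, 0, 0, 0, 0, 0]]

```text
clock: 25.9
eef_pos: [448.6, -157.4, 97.1]
tool_rot: [-3.14, 0.002, -0.104]
force: [0.1, 1.0, -1.1]
width: 48.4
gripper_force: 0.0
```

>>> send_rows:
  rows:
    - [[0, 1, -4, 0, 0, 0], [0, 1.5, -8, 0, 0, 0], [0, 1.5, -12, 0, 0, 0], [0, 1.5, -16, 0, 0, 0], [1, 1.5, -20, 0, 0, 0], [3, 1.5, -24, 0, 0, 0], [6.5, 1.5, -25, 0, 0, 0], [6.5, 1.5, -25, 0, 0, 0], [6.5, 1.5, -25, 0, 0, 0], [6.5, 1.5, -25, 0, 0, 0]]

```text
clock: 26.9
eef_pos: [513.1, -179.1, 346.2]
tool_rot: [-3.141, 0.002, -0.103]
force: [-0.8, -0.4, 0.0]
width: 48.5
gripper_force: 0.0
```

```bash
python3 m.py
```

```text
front yaw -5.90 mid [ 666.6 -184.7] plate 3.7 -147.1
left yaw -6.07 mid [ 598.5 -127.9] plate -69.9 -97.5
right yaw -6.21 mid [ 594.  -218.4] plate -65.2 -188.1
rear yaw -5.75 mid [ 510.4 -144.3] plate -155.9 -122.9
bar yaw -5.92 mid [675.3 -87.9] plate 2.4 -49.9
pos [ 513.  -179.2  346.2] rpy [-3.141e+00  2.000e-03 -1.030e-01] t 26.95 F [-1.  -0.5  0.3] w 48.513675857011954
cm [-4.44  0.36 24.93] rv [-0.001  0.002  0.001]
```

It's flush: front edge yaw -5.90° against the bar's -5.92°. A quick check that the bystanders haven't moved, then I'll hand in.

Run:
```python
from h import *
a=cv2.imread("pics/side0.png",0); b=ctrl.get_image("side")["pixels"]; b=cv2.cvtColor(b,cv2.COLOR_RGB2GRAY)
for n,(u0,v0,u1,v1) in dict(short=(220,190,254,236),mid=(252,198,296,262),yellow=(282,250,320,345),purple=(322,288,372,392),stapler=(376,295,432,345),mug=(412,245,464,300),glue=(182,158,196,192),tape=(122,188,160,214),spray=(212,135,235,182)).items():
    r=cv2.matchTemplate(b[v0-6:v1+6,u0-6:u1+6],a[v0:v1,u0:u1],cv2.TM_CCOEFF_NORMED); _,m,_,l=cv2.minMaxLoc(r); print(n,round(m,3),l[0]-6,l[1]-6)
s=ctrl.read_state();print(s["clock"],abs(s["qd"]).max())
print(ctrl.finish_job())
```

```text
short 1.0 0 0
mid 0.985 0 0
yellow 0.914 0 0
purple 0.982 0 0
stapler 1.0 0 0
mug 1.0 0 0
glue 1.0 0 0
tape 0.757 0 0
spray 1.0 0 0
27.0 0.006169374938629941
the job is handed in; nothing more can be done
None
```

The tall carton lies on its broad side with its leading end flush against the stop bar (measured within about 0.1°), the other objects checked have not moved, and the robot is clear; the job was handed in at 27 s.

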